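# Shift the copy table to its right-hand stop past the spring catch

### The arm

A 6-joint arm with a two-finger parallel gripper is mounted at the origin on the work surface. World frame = base frame: x ahead of the robot, y to its left, z up, the work surface at z = 0. Lengths are in m, angles in rad, forces in N, time in s.
With the tool pointing down it reaches from about 0.4 to 0.925 m from the base axis. Payload 3.4 kg.
Tool frame: the origin (TCP) lies between the finger pads; the fingertips stand 8 mm ahead of it and the grasp point (between the pads) lies 11 mm behind it; z points along the fingers, y is the line along which they close (so a half turn about z gives the same grasp; the last joint's range is limited). The gripper opens to 85 mm and grips with 20 to 120 N. Pads are 22 mm wide; open, the fingers measure 114 mm over their backs; the gripper's body (76 mm by 85 mm) begins 54 mm behind the grasp point. The pads swing forward as they close: fully open they stand 13 mm farther back than shut.
Start: joints at [1.101, 0.307, 1.506, -0, 1.328, -0.073], TCP at [0.222, 0.53, 0.239] pointing down, gripper open.
Joint ranges: [-3.12, 3.12], [-1.05, 2.28], [0.14, 2.33], [-1.42, 4.57], [0.1, 2.73], [-2.68, 2.68]. Speed limits (rad/s): [2.57, 2.57, 3.14, 3.14, 3.14, 3.14].

### API

Orientations are given as a unit quaternion [x, y, z, w].
In Python, from station import observe, camera, get_calibration, hand_in, masks_of, tip_of gives the robot as it stands.
- The arm moves only by the tool move_arm, never from a script. Its argument "targets" is a list of rows, each a list of 3 entries, a list of its own where there are three numbers: the shift along the tool's x, y, z normalised to -1 to 1, where 1 is 250 mm, then the turn about the tool's z normalised to -1 to 1, where 1 is pi rad, then the closure, from -1 (fully open) to 1 (shut). In form: [[[x, y, z], twist, claw], ...]. A call has 1 to 12 rows; each row is the pose to reach, as a shift and turn from the pose commanded when the call began, along the tool's axes at that moment, turning the shorter way round; what a row does not reach only later rows make up. A row lasts 1/10 s, in which the tool goes at most 50 mm and 8.59 degrees, less where a joint would pass 70% of its speed; a pose out of reach is approached as far as the arm can. A call with a number of a shift or a turn outside -1 to 1 is refused whole. A call with a gripper value outside its range is refused whole. The fingers move at their own pace and stop on an object; "force" is the grip in N (left out, the last holds). Time passes only in rows, so rows that repeat a pose let the fingers close. It gives the time, the measured TCP pose, the force, the opening and the grip force at its end, in the units of the state.
- observe(): the state, without advancing time (a new reading comes with each control period).
- camera(name): name is "side" or "top"; returns (picture, depth): 420x560x3 uint8, red, green, blue; 420x560 float32, m along the optical axis (not along the pixel's ray), 0 where there is no reading.
- get_calibration(name): a dict with "fx", "fy", "cx", "cy" (pixels), "R" (3x3) and "t" (3): a world point X has camera coordinates R X + t. Camera axes: x right, y down, z forward; pixel columns grow to the right and rows downward; lengths in m; the calibration is good to about 2 mm. A picture is of the moment at which its call begins. get_calibration takes no time and is no camera call.
- hand_in(): hands the job in; it is judged then, once.
Trained networks look in the newest picture that a camera, given by its name, has taken for a name from the list of things; names that differ only in an ending like _2 or _b are one class to them, and where a whole thing is asked for, a point or a joint stands for the part that bears it (a point fixed in the world has none). Each returns a list of dicts, best first, with "p" (0 to 1); they miss things now and then, are a little off and sometimes report something else, mostly with a low value. They report only what shows in the picture. A call takes as long as a camera call.
- masks_of(target, camera): "mask" (420x560 bool, what is visible of it).
- tip_of(target, camera): "point" ([x, y, z] in m, in world coordinates, good to about 4 mm: a listed point, or the origin of a listed thing).
The state is a dict: "t": time; "joints": joint angles; "joint_velocities": joint speeds; "joint_torque": joint torques, N m; "ee_pos": TCP position; "tool_rot": TCP orientation; "ft_force": force on the tool from outside, world axes, zero at the start; "ft_torque": the same for the moment, N m; "opening": finger opening in m; "grasp_force": force on a finger pad.
Only numpy, scipy, OpenCV 4.12 (cv2) and the standard library are available. Lean on these libraries where they do the work, as an engineer would, in place of code of your own. Each camera call takes 0.05 s, during which the arm holds its last target. There are 200 camera calls.

### The job

The volume on the sliding platen of the copy table has had its right-hand page photographed; now bring the left-hand page under the camera by shifting the platen to its right-hand stop. With the fingertips press down the orange spring catch that stands in the platen's right-hand window, hold it down and push the platen to the right past it, all the way until the platen is at the stop and the catch has sprung up again in the left-hand window; then take the hand away. Only press and push: lift nothing, and leave the book, the brass weight and the grey scale lying on the platen, and everything else on the table, as they are.

Things in the scene. Friction and masses are not known exactly. Their poses are not given: they have to be found in the camera images.
- copy_table: Copy table fixed on the work surface: grey baseboard 335 x 560 mm, two aluminium rails along its length (their outer strips reach 58 mm above the work surface), dark stop bars at both ends. Origin: centre of its underside. x axis: across the rails, away from the robot; y: along the rails, to the robot's left; z up. Turned by up to 0.2 rad on the table.
- platen: Grey sliding platen, 290 mm across x 380 mm along the rails x 10 mm thick, 1 kg; held under the rails' edge strips, it slides only along the copy table's y, with about 5 N once the catch is down. Origin: centre of its underside, 40 mm above the work surface; axes as the copy table's. Its y in the copy table's frame: about +60 mm at the left stop (start), -60 mm at the right stop.
- window_right (a point): Centre, at the platen's top face, of the right-hand catch window: a square hole 46 x 46 mm through the platen (10 mm deep), sides along the platen's axes. The catch stands in it at the start. Fingertips may follow it down through it (all is free to 16 mm above the work surface) and push on its edge; if they leave the catch before solid platen covers part of it, it springs up and locks again.
- window_left (a point): Centre, at the platen's top face, of the left-hand catch window, equal to the other (46 x 46 mm), 120 mm to its left, solid platen between them. Passing over the catch the platen keeps it down; when this window comes over it, it springs up by itself and must end standing in it.
- catch: Orange spring catch, 34 mm across x 40 mm along the rails x 20 mm, midway on the copy table. Origin: centre of its top, 53 mm above the work surface when up (3 mm above the platen's top face), where it blocks the platen (3 mm play). It moves only straight down, against a spring of 3 N (top) to 6.6 N (bottom stop, top at 35 mm). Below 40 mm its top is below the platen, which can slide over it.
- volume: Open book, 196 x 272 x 21 mm, 0.6 kg, lying loose on the platen beyond the windows. Origin: centre of its underside.
- page_weight: Brass page weight, 22 x 70 x 18 mm with a small round knob on top (30 mm in all), lying loose on the left page of the book, on the side near the robot. Origin: centre of its underside, 71 mm above the work surface.
- grey_scale: Grey-scale strip, 150 x 24 x 5 mm, lying loose on the platen left of the book. Origin: centre of its underside.
- loupe: Black stand loupe, 46 mm across, 48 mm tall, on the table left of the copy table. Origin: centre of its underside.
- dust_brush: Dusting brush, 190 mm long, lying on the table left of the copy table.
- stamp: Wooden hand stamp, 30 x 55 mm, 70 mm tall, on the table right of the copy table. Origin: centre of its underside.
- fiche_box: Open cardboard box of fiche, 170 x 110 x 75 mm, on the table right of the copy table. Origin: centre of its underside.
- pencil_cup: Grey cup, 72 mm across, 95 mm tall, on the table left of the copy table. Origin: centre of its underside.

How it is judged:
On the way, in this order (a step that is already met when the one before it is completed fails the run):
1. the fingers hold the catch down below the platen while the platen is still at its left-hand stop (contact force between the fingers and catch above 1 N and height (world z) of catch below 0.0405 m and y of platen in the frame of copy_table above 0.05 m), for 0.05 s.
2. the platen is passing over the catch (y of platen in the frame of copy_table between -0.03 and 0.03 m and height (world z) of catch below 0.043 m), for 0.05 s.
At the end, for the whole second after the job is handed in: the platen is at its right-hand stop (its y in the copy table's frame is -60 mm within 5.5 mm) and at rest on the rails, the catch is up in the left-hand window (pressed less than 3 mm), and the book, the weight and the grey scale still lie in their places (within about 25 mm) (y of platen in the frame of copy_table between -0.0655 and -0.0545 m and height (world z) of catch above 0.05 m and linear speed of platen below 0.01 m/s and height (world z) of platen below 0.044 m and x of volume in the frame of platen between 0 and 0.06 m and y of volume in the frame of platen between -0.03 and 0.03 m and x of page_weight in the frame of volume between -0.085 and -0.025 m and y of page_weight in the frame of volume between 0.035 and 0.105 m and x of grey_scale in the frame of platen between 0 and 0.06 m and y of grey_scale in the frame of platen between 0.14 and 0.2 m); the robot touches nothing.
It fails at once if the platen lifted or tipped (height (world z) of platen above 0.046 m or angle between platen's own z axis and vertical above 0.04 rad).
It fails at once if the book, its weight or the grey scale lifted or tipped (height (world z) of any of volume, grey_scale above 0.06 m or height (world z) of page_weight above 0.082 m or angle between page_weight's own z axis and vertical above 0.3 rad).
It fails at once if the book, its weight or the grey scale shoved about on the platen ((x of volume in the frame of platen below 0 m or x of volume in the frame of platen above 0.06 m) or (y of volume in the frame of platen below -0.03 m or y of volume in the frame of platen above 0.03 m) or (x of page_weight in the frame of volume below -0.085 m or x of page_weight in the frame of volume above -0.025 m) or (y of page_weight in the frame of volume below 0.035 m or y of page_weight in the frame of volume above 0.105 m) or (x of grey_scale in the frame of platen below 0 m or x of grey_scale in the frame of platen above 0.06 m) or (y of grey_scale in the frame of platen below 0.14 m or y of grey_scale in the frame of platen above 0.2 m)).
It fails at once if something else on the table disturbed (distance of any of loupe, stamp, fiche_box, pencil_cup from where it was at the start of the episode above 0.02 m or distance of dust_brush from where it was at the start of the episode above 0.03 m).
It also fails if it takes over 35 s, if anything falls off the work surface, if the arm or the gripper's body presses on something with over 40 N, if the wrist force passes 120 N, or if a joint passes its speed limit or range.

## Working session

There is one attempt and no reset: what is moved stays moved. The work goes in short steps, Python scripts to look and compute and a tool call to move; the robot and the scene stay as the last step left them, time stands still between calls to the robot, and variables do not carry over. Pictures are saved under pics/ and viewed, at most 10 in all, crops included, and the job is handed in when it is done.

Besides the shell and the picture viewer there is one more tool, called after ">>>" as name(argument=value, ...), one argument or row to a line, values as JSON. move_arm: Moves the arm, as the interface text tells. Scaled input: -1 to 1 covers 250 mm each way for a shift and pi rad each way for a turn. Its arguments: {"type":"object","properties":{"targets":{"type":"array","items":{"type":"array"}},"force":{"type":"number"}},"required":["targets"]}

```bash
mkdir -p pics; python3 - <<'E'
from station import *
import cv2,numpy as np
s=observe();print(s['t'],s['ee_pos'],s['tool_rot'],s['opening'])
for c in('top','side'):
    im,d=camera(c);cv2.imwrite(f'pics/{c}0.png',im[:,:,::-1])
    for n in('catch','window_right','window_left','platen','copy_table','volume','page_weight'):
        r=tip_of(n,c);print(c,n,[(np.round(q['point'],4).tolist(),round(q['p'],2)) for q in r[:2]])
    k=get_calibration(c)
    # orange catch
    for q in masks_of('catch',c)[:1]:
        v,u=np.where(q['mask']&(d>0));z=d[v,u]
        P=(np.stack([(u-k['cx'])/k['fx']*z,(v-k['cy'])/k['fy']*z,z],1)-k['t'])@np.array(k['R'])
        print('mask',len(u),P.mean(0),np.median(P,0),P.min(0),P.max(0),u.mean(),v.mean())
E
```

```text
0.0 [0.22191669 0.529703   0.23838261] [ 1.97095220e-01  9.80383802e-01 -9.97783441e-04 -2.82241462e-04] 0.08525212474608418
top catch [([0.464, -0.0203, 0.0533], 0.66)]
top window_right [([0.4694, -0.0223, 0.0522], 0.87)]
top window_left [([0.4429, 0.0928, 0.0513], 0.91)]
top platen []
top copy_table [([0.561, 0.2313, 0.0486], 0.62)]
top volume [([0.5805, 0.0587, 0.0449], 0.92)]
top page_weight [([0.5197, 0.1182, 0.0699], 0.55), ([0.463, -0.0156, 0.0531], 0.5)]
mask 198 [ 0.46323429 -0.02015175  0.04826689] [ 0.46379604 -0.01930261  0.05119099] [ 0.44438404 -0.04360782  0.00948733] [4.83932473e-01 4.21554714e-04 5.96960362e-02] 287.2676767676768 227.46464646464648
side catch [([0.4659, -0.0224, 0.0544], 0.65), ([0.5879, 0.4889, 0.0039], 0.5)]
side window_right [([0.4629, -0.0218, 0.0512], 0.61)]
side window_left [([0.4363, 0.0974, 0.0471], 0.77)]
side platen []
side copy_table []
side volume [([0.5834, 0.0586, 0.0479], 0.92)]
side page_weight [([0.5208, 0.1177, 0.0734], 0.6), ([0.467, -0.0219, 0.0548], 0.54)]
mask 120 [ 0.46287731 -0.02274103  0.05351836] [ 0.46322767 -0.02295405  0.05400718] [ 0.44470517 -0.04262993  0.04190479] [ 0.48181342 -0.00245632  0.06016986] 264.25 224.60833333333332
```

View pics/top0.png

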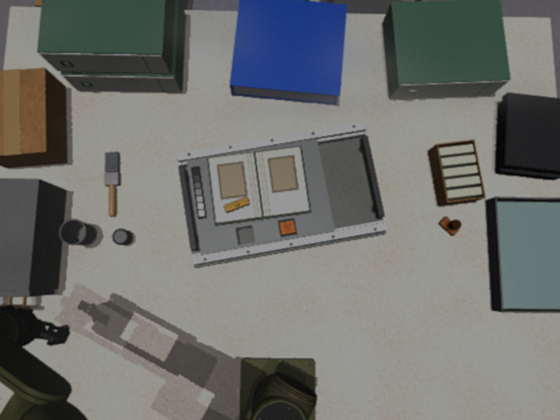

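View pics/side0.png

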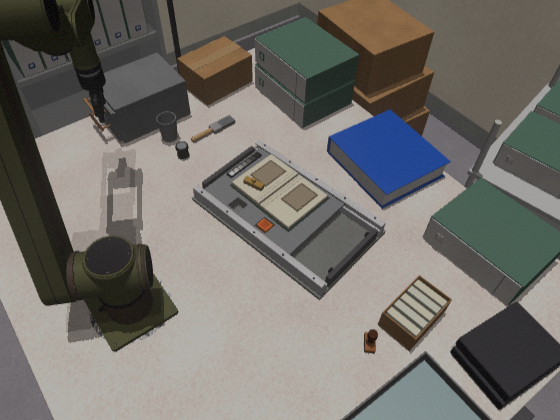

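The top view shows the orange catch at about (288, 228), with the empty left window at (245, 235). Near the robot, the rail runs from (197, 263) to (383, 233). The side view agrees, and the way in is clear. Next I'll measure the table's yaw and work out the approach.

```bash
cat >h.py <<'E'
from station import *
import numpy as np
from scipy.spatial.transform import Rotation as R
def cloud(c):
    im,d=camera(c);k=get_calibration(c);v,u=np.mgrid[:420,:560]
    P=np.stack([(u-k['cx'])/k['fx']*d,(v-k['cy'])/k['fy']*d,d],-1)
    return im,d,(P-k['t'])@np.array(k['R'])
def go(p,yaw=None):
    "shift (normalised) and twist to world p with tool y at yaw"
    s=observe();r=R.from_quat(s['tool_rot']);m=r.as_matrix()
    y=np.arctan2(m[1,1],m[0,1]);sh=r.inv().apply(np.array(p)-s['ee_pos'])/.25
    tw=0 if yaw is None else -((yaw-y+np.pi)%(2*np.pi)-np.pi)/np.pi
    print('t',s['t'],'yaw',y.round(3),'shift',sh.round(4),'twist',round(tw,4),'j',s['joints'].round(2) if hasattr(s['joints'],'round') else s['joints'])
E
python3 - <<'E'
from h import *
import cv2
for c in('top','side'):
    im,d,P=cloud(c)
    m=(d>0)&(abs(P[...,2]-.058)<.005)&(P[...,0]>.33)&(P[...,0]<.85)&(abs(P[...,1])<.4)
    Q=P[m]
    t=.18;a=(Q[:,0]*np.cos(t)+Q[:,1]*np.sin(t))
    lo=Q[a<.46-.01] if False else Q[a<np.median(a[a<.44])+.02]
    l=lo[abs((lo[:,0]*np.cos(t)+lo[:,1]*np.sin(t))-np.median(lo[:,0]*np.cos(t)+lo[:,1]*np.sin(t)))<.02]
    vx,vy,x,y=cv2.fitLine(l[:,:2].astype(np.float32),cv2.DIST_HUBER,0,.01,.01).ravel()
    print(c,len(l),'yaw of rail',np.arctan2(-vx*np.sign(vy),abs(vy)),x,y, l.min(0),l.max(0))
go((.35,.33,.22),.2); go((.42,.30,.22),.2)
E
```

```text
top 1496 yaw of rail 0.18858334 0.4199657 -0.025139226 [ 0.36074145 -0.29901769  0.05300664] [0.48173994 0.24183972 0.06299232]
side 1132 yaw of rail 0.18666907 0.42284983 -0.043348745 [ 0.35732817 -0.30156386  0.0530055 ] [0.48249482 0.244182   0.06297579]
t 1.0 yaw 1.174 shift [-0.7809 -0.5416  0.0773] twist 0.31 j [ 1.1   0.31  1.51 -0.    1.33 -0.07]
t 1.0 yaw 1.174 shift [-1.0855 -0.544   0.0773] twist 0.31 j [ 1.1   0.31  1.51 -0.    1.33 -0.07]
```

>>> move_arm(
  targets=[
    [[-1.0,-0.54,0.08],0.314,1],
    [[-1.0,-0.54,0.08],0.314,1],
    [[-1.0,-0.54,0.08],0.314,1],
    [[-1.0,-0.54,0.08],0.314,1],
    [[-1.0,-0.54,0.08],0.314,1],
    [[-1.0,-0.54,0.08],0.314,1],
    [[-1.0,-0.54,0.08],0.314,1],
    [[-1.0,-0.54,0.08],0.314,1],
    [[-1.0,-0.54,0.08],0.314,1],
  ],
)

```text
t: 1.9
ee_pos: [0.4006, 0.3093, 0.2194]
tool_rot: [0.637, 0.771, 0.0, -0.0]
ft_force: [0.2, -0.6, -0.1]
opening: -0.0001
grasp_force: 0.0
```

```bash
python3 -c "
from h import *
go((.448,.10,.20),.188); go((.464,-.0215,.16),.188)"
```

```text
t 1.9 yaw 0.189 shift [-0.8579  0.0286  0.0772] twist 0.0005 j [0.57 0.23 1.68 0.   1.24 0.38]
t 1.9 yaw 0.189 shift [-1.3473e+00 -1.0000e-04  2.3700e-01] twist 0.0005 j [0.57 0.23 1.68 0.   1.24 0.38]
```

>>> move_arm(
  targets=[
    [[-1.0,0,0.1],0,1],
    [[-1.0,0,0.1],0,1],
    [[-1.0,0,0.1],0,1],
    [[-1.0,0,0.1],0,1],
    [[-1.0,0,0.1],0,1],
    [[-1.0,0,0.1],0,1],
  ],
)

```text
t: 2.5
ee_pos: [0.448, 0.0593, 0.1941]
tool_rot: [0.639, 0.769, -0.001, 0.001]
ft_force: [-0.6, 0.6, -0.3]
opening: -0.0003
grasp_force: 0.0
```

>>> move_arm(
  targets=[
    [[-0.347,0,0.4],0,1],
    [[-0.347,0,0.4],0,1],
    [[-0.347,0,0.4],0,1],
    [[-0.347,0,0.4],0,1],
    [[-0.347,0,0.4],0,1],
    [[-0.347,0,0.4],0,1],
  ],
)

```text
t: 3.1
ee_pos: [0.4643, -0.0202, 0.0954]
tool_rot: [0.637, 0.771, 0.001, 0.001]
ft_force: [0.1, 0.6, -0.1]
opening: 0.0001
grasp_force: 0.0
```

```bash
python3 - <<'E'
from h import *
import cv2
o=[]
for c in('top','side'):
    im,d,P=cloud(c)
    o.append(cv2.resize(im[160:310,190:390,::-1],(400,300),interpolation=cv2.INTER_CUBIC))
    for n in('catch','window_right','window_left'):
        r=tip_of(n,c);print(c,n,[(np.round(q['point'],4).tolist(),round(q['p'],2)) for q in r[:1]])
cv2.imwrite('pics/b.png',np.hstack(o)); go((.464,-.0215,.045),.188)
print(observe()['ee_pos'],observe()['ft_force'])
E
```

```text
top catch []
top window_right [([0.4661, -0.0205, 0.0521], 0.8)]
top window_left [([0.4422, 0.0976, 0.0481], 0.67)]
side catch [([0.4664, -0.0203, 0.053], 0.53)]
side window_right [([0.4642, -0.0191, 0.0528], 0.75)]
side window_left [([0.4348, 0.0974, 0.0454], 0.9)]
t 3.5 yaw 0.188 shift [-0.0008  0.0013  0.1991] twist 0.0 j [-0.14  0.33  1.93  0.    0.89 -0.33]
[ 0.46360937 -0.02136365  0.09476282] [ 0.21622305  0.15673161 -0.53064272]
```

View pics/b.png

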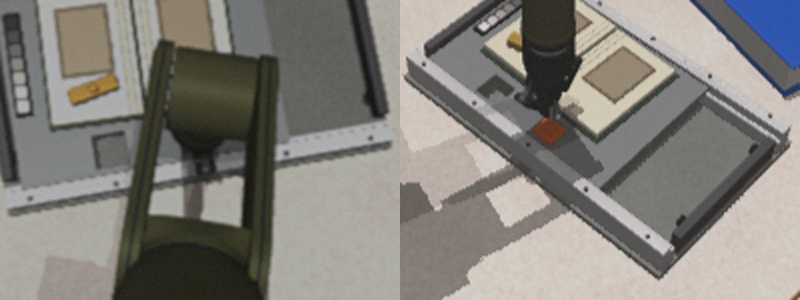

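The fingers stand right over the catch: in the side view it shows at (548, 130), just under the fingertips. Pressing down.

>>> move_arm(
  targets=[
    [[0,0,0.06],0,1],
    [[0,0,0.1],0,1],
    [[0,0,0.13],0,1],
    [[0,0,0.15],0,1],
    [[0,0,0.17],0,1],
    [[0,0,0.185],0,1],
    [[0,0,0.2],0,1],
    [[0,0,0.2],0,1],
    [[0,0,0.2],0,1],
  ],
)

```text
t: 4.4
ee_pos: [0.463, -0.0216, 0.0444]
tool_rot: [0.638, 0.77, -0.0, -0.0]
ft_force: [-1.9, 0.2, 5.7]
opening: 0.0002
grasp_force: 2.8
```

Fz is 5.7 N, which fits the catch being nearly at its bottom stop. I'll go 1 mm lower and start the push slowly.

>>> move_arm(
  targets=[
    [[0,0,0.004],0,1],
    [[0,0,0.004],0,1],
    [[-0.02,0,0.004],0,1],
    [[-0.04,0,0.004],0,1],
    [[-0.06,0,0.004],0,1],
    [[-0.08,0,0.004],0,1],
    [[-0.1,0,0.004],0,1],
    [[-0.12,0,0.004],0,1],
  ],
)

```text
t: 5.2
ee_pos: [0.4695, -0.0495, 0.0437]
tool_rot: [0.638, 0.77, 0.001, -0.001]
ft_force: [0.9, 5.8, 5.9]
opening: 0.0
grasp_force: 6.1
```

```bash
python3 - <<'E'
from h import *
s=observe();print(s['ee_pos'],s['ft_force'])
for c in('top','side'):
    camera(c)
    for n in('window_left','volume'):
        r=tip_of(n,c);print(c,n,[(np.round(q['point'],4).tolist(),round(q['p'],2)) for q in r[:1]])
E
```

```text
[ 0.46947094 -0.04948664  0.04371109] [0.86939812 5.82797173 5.94290479]
top window_left [([0.4459, 0.0772, 0.0491], 0.76)]
top volume [([0.5843, 0.0424, 0.0463], 0.74)]
side window_left [([0.439, 0.0794, 0.0482], 0.84)]
side volume [([0.5857, 0.0418, 0.0476], 0.73)]
```

The platen slides at 5.8 N and has moved about 18 mm, carrying the book with it. Pushing on.

>>> move_arm(
  targets=[
    [[-0.03,0,0],0,1],
    [[-0.06,0,0],0,1],
    [[-0.09,0,0],0,1],
    [[-0.12,0,0],0,1],
    [[-0.15,0,0],0,1],
    [[-0.18,0,0],0,1],
    [[-0.21,0,0],0,1],
    [[-0.24,0,0],0,1],
    [[-0.27,0,0],0,1],
    [[-0.3,0,0],0,1],
    [[-0.33,0,0],0,1],
    [[-0.36,0,0],0,1],
  ],
)

```text
t: 6.7
ee_pos: [0.4857, -0.138, 0.0434]
tool_rot: [0.638, 0.77, 0.001, -0.001]
ft_force: [0.6, 6.6, 5.3]
opening: -0.0
grasp_force: 3.8
```

>>> move_arm(
  targets=[
    [[-0.015,0,0],0,1],
    [[-0.025,0,0],0,1],
    [[-0.035,0,0],0,1],
    [[-0.035,0,0],0,1],
  ],
)

```text
t: 7.1
ee_pos: [0.4873, -0.147, 0.0433]
tool_rot: [0.638, 0.77, 0.001, -0.001]
ft_force: [-0.3, 6.2, 4.8]
opening: 0.0
grasp_force: 2.7
```

```bash
python3 - <<'E'
from h import *
s=observe();print(s['t'],s['ee_pos'],s['ft_force'])
for c in('top','side'):
    camera(c)
    for n in('window_left','volume','catch','window_right'):
        r=tip_of(n,c);print(c,n,[(np.round(q['point'],4).tolist(),round(q['p'],2)) for q in r[:1]])
E
```

```text
7.1 [ 0.48732559 -0.14701192  0.04329625] [-0.2612963   6.20328454  4.83264887]
top window_left [([0.4636, -0.0209, 0.0504], 0.8)]
top volume [([0.6046, -0.0528, 0.0462], 0.64)]
top catch [([0.4617, -0.0167, 0.0401], 0.67)]
top window_right [([0.4913, -0.132, 0.055], 0.76)]
side window_left [([0.456, -0.0174, 0.0429], 0.82)]
side volume [([0.6074, -0.0537, 0.0464], 0.8)]
side catch [([0.4649, -0.0219, 0.0391], 0.43)]
side window_right [([0.4831, -0.134, 0.0487], 0.89)]
```

The left window is almost over the catch, which is still held down at 40 mm, and the stop isn't reached yet. I'll continue slowly.

>>> move_arm(
  targets=[
    [[-0.006,0,0],0,1],
    [[-0.012,0,0],0,1],
    [[-0.016,0,0],0,1],
    [[-0.016,0,0],0,1],
  ],
)

```text
t: 8.0
ee_pos: [0.4882, -0.1509, 0.0433]
tool_rot: [0.638, 0.77, 0.001, -0.001]
ft_force: [0.1, 4.6, 3.3]
opening: 0.0002
grasp_force: 2.5
```

>>> move_arm(
  targets=[
    [[-0.006,0,0],0,1],
    [[-0.012,0,0],0,1],
    [[-0.012,0,0],0,1],
  ],
)

```text
t: 8.3
ee_pos: [0.4885, -0.1529, 0.0433]
tool_rot: [0.638, 0.77, 0.001, -0.001]
ft_force: [0.6, 9.0, 3.6]
opening: -0.0003
grasp_force: 4.4
```

>>> move_arm(
  targets=[
    [[-0.006,0,0],0,1],
    [[-0.01,0,0],0,1],
    [[-0.01,0,0],0,1],
  ],
)

```text
t: 8.6
ee_pos: [0.4885, -0.153, 0.0433]
tool_rot: [0.639, 0.769, 0.002, -0.003]
ft_force: [2.2, 16.3, 7.6]
opening: -0.0001
grasp_force: 8.3
```

```bash
python3 - <<'E'
from h import *
s=observe();print(s['t'],s['ee_pos'],s['ft_force'])
for c in('top','side'):
    camera(c)
    for n in('window_left','catch'):
        r=tip_of(n,c);print(c,n,[(np.round(q['point'],4).tolist(),round(q['p'],2)) for q in r[:1]])
E
```

```text
8.6 [ 0.48851947 -0.15296447  0.0432872 ] [ 2.24688054 16.34523707  7.58606726]
top window_left [([0.4615, -0.0266, 0.0484], 0.79)]
top catch [([0.6263, -0.5098, -0.0033], 0.67)]
side window_left [([0.4573, -0.0237, 0.0475], 0.75)]
side catch [([0.4687, -0.0226, 0.0553], 0.64)]
```

The push force is up to 16 N with no further motion, so the platen is at the stop. The catch reads 55 mm, so it is up. I'll back off within the window, then lift.

>>> move_arm(
  targets=[
    [[0.015,0,0],0,1],
    [[0.03,0,0],0,1],
    [[0.05,0,0],0,1],
    [[0.05,0,-0.1],0,1],
    [[0.05,0,-0.25],0,1],
    [[0.05,0,-0.45],0,1],
    [[0.05,0,-0.65],0,1],
    [[0.05,0,-0.65],0,1],
  ],
)

```text
t: 9.7
ee_pos: [0.4915, -0.1473, 0.2128]
tool_rot: [0.638, 0.77, 0.002, 0.007]
ft_force: [0.3, -0.4, 0.2]
opening: 0.0001
grasp_force: 0.0
```

>>> move_arm(
  targets=[
    [[-0.9,0,-0.1],0,1],
    [[-0.9,0,-0.1],0,1],
    [[-0.9,0,-0.1],0,1],
    [[-0.9,0,-0.1],0,1],
    [[-0.9,0,-0.1],0,1],
    [[-0.9,0,-0.1],0,1],
  ],
)

```text
t: 10.3
ee_pos: [0.5292, -0.371, 0.2297]
tool_rot: [0.639, 0.769, -0.001, 0.001]
ft_force: [-0.6, -0.1, -1.1]
opening: -0.0001
grasp_force: 0.0
```

```bash
python3 - <<'E'
from h import *
import cv2
s=observe();print(s['t'],s['ee_pos'],s['ft_force'])
o=[]
for c in('top','side'):
    im,d,P=cloud(c)
    o.append(cv2.resize(im[110:320,180:400,::-1],(400,382),interpolation=cv2.INTER_CUBIC))
    for n in('window_left','catch','window_right','volume','page_weight','grey_scale'):
        r=tip_of(n,c);print(c,n,[(np.round(q['point'],4).tolist(),round(q['p'],2)) for q in r[:1]])
cv2.imwrite('pics/e.png',np.hstack(o))
E
```

```text
10.3 [ 0.5291564  -0.37099392  0.22968079] [-0.57011254 -0.05099834 -1.09969171]
top window_left [([0.4645, -0.0249, 0.0493], 0.58)]
top catch []
top window_right [([0.4892, -0.1389, 0.0527], 0.94)]
top volume [([0.6036, -0.057, 0.0477], 0.58)]
top page_weight [([0.4671, -0.0247, 0.0512], 0.54)]
top grey_scale [([0.5812, 0.1134, 0.047], 0.66)]
side window_left [([0.4607, -0.0234, 0.0496], 0.81)]
side catch [([0.4674, -0.0214, 0.0537], 0.69)]
side window_right [([0.4867, -0.1416, 0.0489], 0.94)]
side volume [([0.6041, -0.0593, 0.0492], 0.65)]
side page_weight [([0.543, 0.0013, 0.0711], 0.56)]
side grey_scale [([0.5784, 0.1119, 0.0485], 0.57)]
```

View pics/e.png

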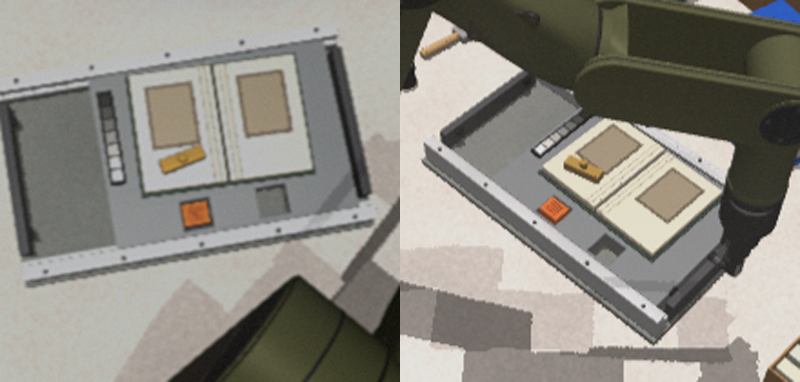

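The platen is at its right stop, and the catch is up in the left window at (196, 213) in the top crop. The book, weight and grey scale haven't shifted on the platen, and the hand is clear.

```bash
python3 -c "
from station import *
print(hand_in())"
```

```text
the job is handed in; nothing more can be done
None
```

The job is handed in: the platen is at its right-hand stop, the catch is up in the left-hand window, the book, weight and grey scale are still in place on the platen, and the hand is clear; no verdict came back.

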